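# Clear the katori and latch the hot-case door

## Task

The little steel hot case has been left open and the small katori stands in the way of its door. Set the katori upright in the middle of the thali and let go of it, then push the door shut, without slamming it, until it seats fully home on its catch. Leave everything else on the ledge where it is.

Things in the scene. Friction and masses are not known exactly. Their poses are not given: they have to be found in the camera images.
- katori: small empty stainless steel bowl, 64 mm outside diameter at the rim and 54 mm at the foot, 42 mm high, wall 3 mm, about 90 g, open side up, standing on the ledge in front of the hot case, inside the sweep of its door. Origin: centre of the underside, z up.
- thali: round flat stainless steel dish, 230 mm across the rim, rim 18 mm high and 3 mm thick, flat floor 210 mm across and 4 mm above its underside, loose, about 0.4 kg, on the ledge to the robot's right. Origin: centre of the underside.
- hotcase: stainless steel hot case, a box 200 mm deep (x), 240 mm wide (y), 180 mm high with a thin bail handle, 22 mm high, lying across the middle of its top; fixed to the ledge. Its open front faces its own -x (roughly towards the robot). Origin: centre of the underside; the front rim lies at x = -100 mm in its frame.
- hotcase_door (a joint): angle (rad) of the hot case's steel door, hinged about a vertical axis at the left (+y) end of the front. 0 = fully shut, 1.57 = straight out towards the robot, at most 1.9. It stays where it is left, but a sprung roller catch resists from about 0.09 rad (5 to 10 N near the free edge), gives way at 0.04, then pulls the door to 0 and holds it; short of that the door springs back ajar.
- door_hinge (a point): point on the hinge axis, mid-thickness, at the panel's lower edge. The panel is 236 mm wide from here, 14 mm thick, from 6 to 176 mm above the ledge, 0.5 kg. At door angle q it runs from here along (-sin q, -cos q) and its outer face looks along (-cos q, sin q), in the hot case's x, y axes.
- door_push (a point): a good place to push: on the outer face, 190 mm from the hinge axis, 156 mm above the ledge. Axes: x inward through the panel, y from free edge to hinge, z up. Below it a black vertical bar handle stands 37 mm out from the face, 205 mm from the hinge, from 36 to 116 mm above the ledge.
- belan: wooden rolling pin, 200 mm long, 38 mm thick, lying on the ledge between thali and hot case; leave alone. Origin: underside, middle; its x axis runs along it.
- chimta: steel tongs, 200 mm long, 34 mm wide, 14 mm high, lying on the ledge at the left; leave alone. Origin: underside, middle; its x axis runs along it.
- tumbler: open steel drinking cup, 68 mm across, 100 mm high, standing at the left; leave alone. Origin: centre of the underside.
- oil: amber oil bottle, 70 mm across, 180 mm high, at the back left; leave alone. Origin: centre of the underside.
- dabba: closed round steel tin, 110 mm across, 110 mm high, at the right; leave alone. Origin: centre of the underside.
- casserole: closed green plastic casserole, 212 mm across, 112 mm high, at the far right end, fixed; leave alone. Origin: centre of the underside.

How it is judged:
On the way, in this order (a step that is already met when the one before it is completed fails the run):
1. the katori stands upright in the middle of the thali, let go, while the door is still open (more than 0.5 rad) (horizontal distance between katori and thali below 0.035 m and z of katori in the frame of thali below 0.01 m and angle between katori's own z axis and vertical below 0.1 rad and linear speed of katori below 0.02 m/s and contact force between the fingers and katori below 0.1 N and value of joint hotcase_door above 0.5 rad), for 0.2 s.
2. the door is seated on its catch (under 0.015 rad) (value of joint hotcase_door below 0.015 rad), for 0.2 s.
At the end, for the whole second after the job is handed in: The door is shut on its catch (under 0.015 rad) and still; the katori stands upright (within 0.1 rad), still and released, on the thali's floor, its centre within 35 mm of the thali's centre; the thali lies flat on the ledge (horizontal distance between katori and thali below 0.035 m and z of katori in the frame of thali below 0.01 m and angle between katori's own z axis and vertical below 0.1 rad and linear speed of katori below 0.02 m/s and contact force between the fingers and katori below 0.1 N and value of joint hotcase_door below 0.015 rad and velocity of joint hotcase_door between -0.1 and 0.1 rad/s and height (world z) of thali below 0.006 m and angle between thali's own z axis and vertical below 0.05 rad); the robot touches nothing.
It fails at once if the belan, chimta, tumbler, oil bottle or dabba is moved more than 30 mm (distance of any of belan, chimta, tumbler, oil, dabba from where it was at the start of the episode above 0.03 m).
It fails at once if the thali is shifted more than 40 mm (distance of thali from where it was at the start of the episode above 0.04 m).
It fails at once if the door is slammed: swung shut faster than 3 rad/s before it reaches the catch (value of joint hotcase_door above 0.1 rad and velocity of joint hotcase_door below -3 rad/s).
It also fails if it takes over 64 s, if anything falls off the work surface, if the arm or the gripper's body presses on something with over 40 N, if the wrist force passes 120 N, or if a joint passes its speed limit or range.

## Robot

A 7-joint arm with a two-finger parallel gripper is mounted at the origin on the work surface. World frame = base frame: x ahead of the robot, y to its left, z up, the work surface at z = 0. Lengths are in m, angles in rad, forces in N, time in s.
With the tool pointing down it reaches from about 0.4 to 0.875 m from the base axis. Payload 19.3 kg.
Tool frame: the origin (TCP) lies at the very end of the fingers, on their centre line; the grasp point (between the pads) lies env.tcp_to_grasp behind it (env.tcp_to_grasp is the distance from the TCP to the grasp point, in m); z points along the fingers, y is the line along which they close (so a half turn about z gives the same grasp; the last joint's range is limited). The gripper opens to 85 mm and grips with 20 to 120 N. Pads are 22 mm wide; open, the fingers measure 114 mm over their backs; the gripper's body (76 mm by 85 mm) begins 54 mm behind the grasp point. The pads swing forward as they close: fully open they stand 13 mm farther back than shut.
Start: joints at [1.094, 0.521, -0.036, 1.599, 0.021, 1.021, -0.113], TCP at [0.247, -0.574, 0.231] pointing down, gripper open.
Joint ranges: [-2.91, 2.91], [-0.3, 2.13], [-1.5, 1.42], [0.17, 2.43], [-1.26, 4.41], [0.16, 1.93], [-2.52, 2.52]. Speed limits (rad/s): [1.89, 1.89, 2.39, 2.39, 3.01, 3.01, 3.01].

## Interface

Orientations are given as a unit quaternion [w, x, y, z].
In Python, from cell import status, viewer, env gives the robot as it stands.
- The arm moves only by the tool carry_out, never from a script. Its argument "targets" is a list of rows, each a list of 3 entries, a list of its own where there are three numbers: the closure in counts, from 0 (fully open) to 255 (shut), then the shift along the world's x, y, z in cm, then the turn, a rotation vector about the world's x, y, z in rad. A call has 1 to 5 rows; each row shifts and turns the commanded pose from where the row before left it; what a row does not reach is not made up. A row lasts 1/10 s, in which the tool goes at most 50 mm and 8.59 degrees, less where a joint would pass 70% of its speed; a pose out of reach is approached as far as the arm can. A call with a gripper value outside its range is refused whole. The fingers move at their own pace and stop on an object; "grip_force" is the grip in N (left out, the last holds). Time passes only in rows, so rows that do not move let the fingers close. It gives the time, the measured TCP pose, the force, the opening and the grip force at its end, in the units of the state.
- status.read_state(): the state, without advancing time (a new reading comes with each control period).
- viewer.snapshot(name): name is "scene" or "side" or "wrist"; returns a dict with "frame" (480x640x3 uint8, blue, green, red), "mtx" (3x3 intrinsics, pixels), "R" (3x3) and "t" (3): a world point X has camera coordinates R X + t. Camera axes: x right, y down, z forward; pixel columns grow to the right and rows downward; lengths in m; the calibration is good to about 2 mm. A picture is of the moment at which its call begins. There is no depth.
- env.hand_in(): hands the job in; it is judged then, once.
The state is a dict: "time": time; "joint_pos": joint angles; "qvel": joint speeds; "joint_efforts": joint torques, N m; "ee_pos": TCP position; "orientation": TCP orientation; "wrist_force": force on the tool from outside, world axes, zero at the start; "wrist_torque": the same for the moment, N m; "gripper_width": finger opening in m; "gripper_force": force on a finger pad.
Only numpy, scipy, OpenCV 4.12 (cv2) and the standard library are available. Lean on these libraries where they do the work, as an engineer would, in place of code of your own. Each camera call takes 0.05 s, during which the arm holds its last target. There are 200 camera calls.

## Working session

There is one attempt and no reset: what is moved stays moved. The work goes in short steps, Python scripts to look and compute and a tool call to move; the robot and the scene stay as the last step left them, time stands still between calls to the robot, and variables do not carry over. Pictures are saved under pics/ and viewed, at most 10 in all, crops included, and the job is handed in when it is done.

Besides the shell and the picture viewer there is one more tool, called as a command line: name --argument value ..., lists and objects as JSON in quotes. carry_out: Moves the arm, as the interface text tells. Its arguments: {"type":"object","properties":{"targets":{"type":"array"},"grip_force":{"type":"number"}},"required":["targets"]}

```bash
ls; mkdir -p pics
cat > h.py <<'E'
import cv2,numpy as np
from cell import status,viewer,env
def snap(n,f):
    s=viewer.snapshot(n); cv2.imwrite('pics/'+f,s['frame']); np.savez('pics/'+f[:-4],**{k:np.array(s[k]) for k in('frame','mtx','R','t')}); return s
def ray(s,u,v):
    d=s['R'].T@np.linalg.solve(s['mtx'],[u,v,1.]); return -s['R'].T@s['t'],d
def onz(s,u,v,z):
    c,d=ray(s,u,v); return c+d*(z-c[2])/d[2]
def proj(s,X):
    p=s['mtx']@(s['R']@np.array(X,float)+s['t']); return p[:2]/p[2]
def load(f): return dict(np.load('pics/'+f+'.npz'))
E
python3 - <<'E'
from h import *
for n in('scene','side'):
    s=snap(n,n+'1.png'); print(n,-s['R'].T@s['t'])
st=status.read_state(); print(st, env.tcp_to_grasp)
E
```

```text
pics
scene [0.94215831 0.86402427 1.03081851]
side [0.99755555 0.55758899 1.11674187]
{'time': 0.1, 'joint_pos': array([ 1.0937989 ,  0.5219237 , -0.03632845,  1.5999474 ,  0.02120557,
        1.02111207, -0.11278993]), 'qvel': array([ 0.00013447, -0.00132213,  0.00111039, -0.00017592, -0.00015129,
       -0.00039828,  0.00020951]), 'joint_efforts': array([ 5.60983448e-03, -9.28502655e+01,  1.98487334e+00, -3.70533764e+01,
        1.81684265e-02,  5.38019434e-03,  3.59410694e-05]), 'ee_pos': array([ 0.24714146, -0.57373071,  0.23080371]), 'orientation': array([-4.83355913e-04,  9.79385290e-01,  2.02000497e-01, -1.38017044e-04]), 'wrist_force': array([-0.26128959,  0.3631544 ,  0.86021951]), 'wrist_torque': array([0.01493856, 0.01643461, 0.0445249 ]), 'gripper_force': 0.0, 'gripper_width': 0.08518328607116825} 0.0187
```

View pics/scene1.png

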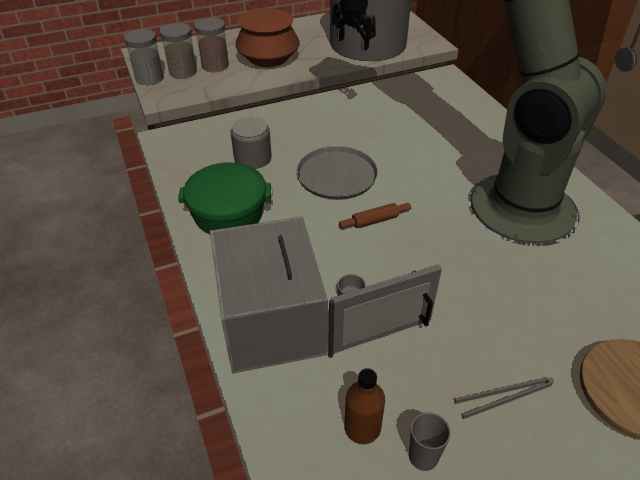

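View pics/side1.png

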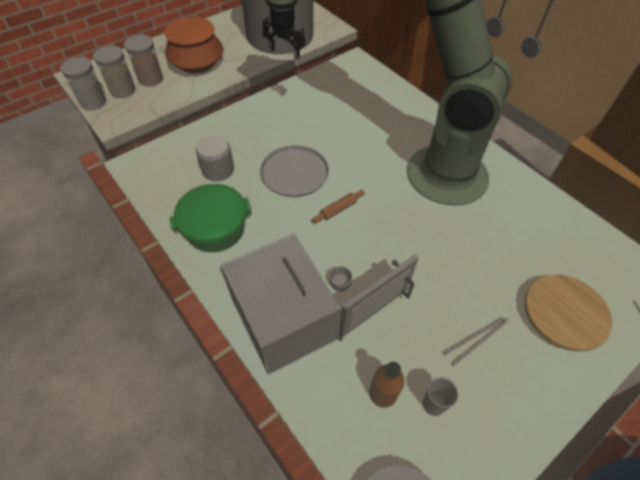

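The scene view shows the katori at about (351,284), behind the open door, whose top edge runs from (331,302) to (439,269). The thali is centred near (337,173) and the case top corners are (212,227), (305,219), (326,297) and (223,312). In the side view the katori is at about (341,277) and the thali at (294,171).

Run:
```python
from h import *
a=load('scene1');b=load('side1')
p=lambda s,u,v,z:print((u,v),onz(s,u,v,z).round(4))
print('thali');p(a,336.5,172,.018);p(b,294.5,171,.018)
for q in[(296,173),(377,173)]:p(a,*q,.018)
print('katori');p(a,351,284,.042);p(b,341,276,.042)
print('case');[p(a,*q,.18) for q in[(212,227),(305,219),(326,297),(223,312)]]
[p(b,*q,.18) for q in[(221,265),(294,238),(340,297),(264,330)]]
print('door');[p(a,*q,.176) for q in[(331,302),(439,269)]];[p(b,*q,.176) for q in[(341,305),(415,258)]]
print('belan');[p(a,*q,.019) for q in[(340,224),(411,207)]]
c=np.hstack([cv2.resize(s['frame'][y:y+120,x:x+160],(400,300),interpolation=2) for s,x,y in[(a,300,240),(b,290,220)]])
d=np.hstack([cv2.resize(s['frame'][y:y+90,x:x+120],(400,300),interpolation=2) for s,x,y in[(a,280,130),(b,240,130)]])
cv2.imwrite('pics/c1.png',np.vstack([c,d]))
```

```text
thali
(336.5, 172) [ 0.409  -0.3106  0.018 ]
(294.5, 171) [ 0.4063 -0.3111  0.018 ]
(296, 173) [ 0.5158 -0.3497  0.018 ]
(377, 173) [ 0.3057 -0.2631  0.018 ]
katori
(351, 284) [0.5534 0.1008 0.042 ]
(341, 276) [0.5509 0.1035 0.042 ]
case
(212, 227) [ 0.8143 -0.0511  0.18  ]
(305, 219) [0.6225 0.0011 0.18  ]
(326, 297) [0.6649 0.2186 0.18  ]
(223, 312) [0.8544 0.1786 0.18  ]
(221, 265) [ 0.8191 -0.0398  0.18  ]
(294, 238) [0.6316 0.0033 0.18  ]
(340, 297) [0.6461 0.2039 0.18  ]
(264, 330) [0.8315 0.1642 0.18  ]
door
(331, 302) [0.6596 0.2304 0.176 ]
(439, 269) [0.4277 0.2356 0.176 ]
(341, 305) [0.6559 0.2198 0.176 ]
(415, 258) [0.4285 0.2323 0.176 ]
belan
(340, 224) [ 0.4865 -0.1107  0.019 ]
(411, 207) [ 0.2876 -0.099   0.019 ]
```

View pics/c1.png

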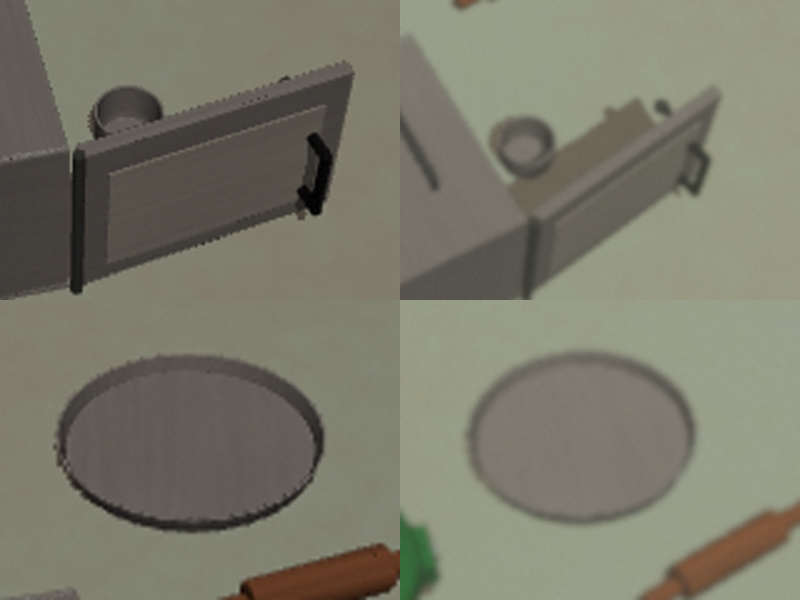

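Katori is at about (0.552, 0.102) and the thali at (0.407, -0.311). The door angle is about 1.4 rad and the case yaw about -0.2. I'll go above the katori.

carry_out --targets '[[0,[1.9,4.2,0],[0,0,0]],[0,[1.9,4.2,0],[0,0,0]],[0,[1.9,4.2,0],[0,0,0]],[0,[1.9,4.2,0],[0,0,0]],[0,[1.9,4.2,0],[0,0,0]]]' --grip_force 30

```text
time: 0.6
ee_pos: [0.3426, -0.3622, 0.2312]
orientation: [-0.0, 0.979, 0.202, -0.0]
wrist_force: [1.6, -0.7, 0.2]
gripper_width: 0.0852
gripper_force: 0.0
```

carry_out --targets '[[0,[1.9,4.2,0],[0,0,0]],[0,[1.9,4.2,0],[0,0,0]],[0,[1.9,4.2,0],[0,0,0]],[0,[1.9,4.2,0],[0,0,0]],[0,[1.9,4.2,0],[0,0,0]]]'

```text
time: 1.1
ee_pos: [0.4376, -0.1522, 0.2313]
orientation: [0.0, 0.979, 0.202, 0.0]
wrist_force: [0.4, -1.4, -0.3]
gripper_width: 0.0854
gripper_force: 0.0
```

carry_out --targets '[[0,[1.9,4.2,0],[0,0,0]],[0,[1.9,4.2,0],[0,0,0]],[0,[1.9,4.2,0],[0,0,0]],[0,[1.0,2,0],[0,0,0]],[0,[0,0,0],[0,0,0]]]'

```text
time: 1.6
ee_pos: [0.5051, -0.0046, 0.231]
orientation: [-0.001, 0.979, 0.204, 0.0]
wrist_force: [-0.1, -0.4, 0.7]
gripper_width: 0.0851
gripper_force: 0.0
```

Run:
```python
from h import *
s=snap('wrist','w1.png'); print(-s['R'].T@s['t'],s['R'][2]); print(proj(s,[.552,.102,.042]))
print(status.read_state()['ee_pos'],status.read_state()['joint_pos'])
```

```text
[0.58067817 0.02836101 0.37321768] [-0.29896344 -0.12809727 -0.94562781]
[236.81537013 123.84082972]
[ 0.50434252 -0.00676526  0.23091551] [ 0.11663644  0.34195654 -0.27902816  1.90191598  0.11637137  0.91392344
 -1.37986007]
```

View pics/w1.png

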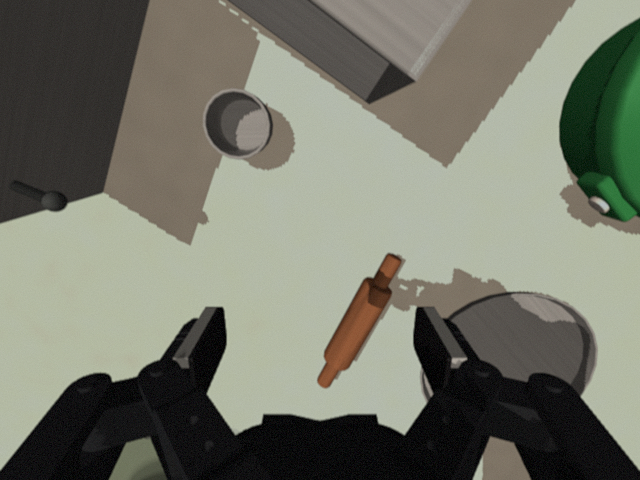

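The wrist view shows the katori rim centred at (237,123), which agrees with the prediction (236.8,123.8). The camera sits on the case side of the gripper, so I'll turn the tool about 2.6 rad to keep it away from the case.

carry_out --targets '[[0,[0.5,1.1,0],[0,0,0.145]],[0,[0.5,1.1,0],[0,0,0.145]],[0,[0.5,1.1,0],[0,0,0.145]],[0,[0.5,1.1,0],[0,0,0.145]],[0,[0.5,1.1,0],[0,0,0.145]]]'

```text
time: 2.15
ee_pos: [0.5291, 0.0459, 0.2312]
orientation: [0.0, 0.843, 0.538, -0.0]
wrist_force: [0.5, 0.7, -0.7]
gripper_width: 0.0854
gripper_force: 0.0
```

carry_out --targets '[[0,[0.5,1.1,0],[0,0,0.145]],[0,[0.5,1.1,0],[0,0,0.145]],[0,[0.5,1.1,0],[0,0,0.145]],[0,[0.5,1.1,0],[0,0,0.145]],[0,[0.3,1.0,0],[0,0,0.145]]]'

```text
time: 2.65
ee_pos: [0.5524, 0.0999, 0.2311]
orientation: [0.0, 0.597, 0.802, -0.0]
wrist_force: [0.0, -0.4, -0.8]
gripper_width: 0.0854
gripper_force: 0.0
```

carry_out --targets '[[0,[0,0,0],[0,0,0.145]],[0,[0,0,0],[0,0,0.145]],[0,[0,0,0],[0,0,0.145]],[0,[0,0,0],[0,0,0.145]],[0,[0,0,0],[0,0,0.145]]]'

```text
time: 3.15
ee_pos: [0.5521, 0.0993, 0.2311]
orientation: [-0.0, 0.274, 0.962, -0.001]
wrist_force: [-0.2, 0.1, -0.1]
gripper_width: 0.0856
gripper_force: 0.0
```

carry_out --targets '[[0,[0,0,-2],[0,0,0.145]],[0,[0,0,-3],[0,0,0.145]],[0,[0,0,-3],[0,0,0.145]],[0,[0,0,-3],[0,0,0]],[0,[0,0,0],[0,0,0]]]'

```text
time: 3.65
ee_pos: [0.5504, 0.0989, 0.1181]
orientation: [-0.003, 0.063, 0.998, -0.001]
wrist_force: [0.1, -1.0, 0.1]
gripper_width: 0.0856
gripper_force: 0.0
```

carry_out --targets '[[0,[0.2,0.3,-2.5],[0,0,0]],[0,[0,0,-2.5],[0,0,0]],[0,[0,0,-2.5],[0,0,0]],[0,[0,0,-2],[0,0,0]],[0,[0,0,-1],[0,0,0]]]'

```text
time: 4.15
ee_pos: [0.5544, 0.1031, 0.0162]
orientation: [-0.0, 0.063, 0.998, -0.0]
wrist_force: [0.2, 0.7, 1.1]
gripper_width: 0.0854
gripper_force: 0.0
```

carry_out --targets '[[60,[0,0,0],[0,0,0]],[120,[0,0,0],[0,0,0]],[255,[0,0,0],[0,0,0]],[255,[0,0,0],[0,0,0]],[255,[0,0,0],[0,0,0]]]' --grip_force 30

```text
time: 4.65
ee_pos: [0.555, 0.1039, 0.0177]
orientation: [0.001, 0.063, 0.998, -0.0]
wrist_force: [-2.8, -1.3, 10.4]
gripper_width: 0.0634
gripper_force: 33.8
```

carry_out --targets '[[255,[0,0,0.5],[0,0,0]],[255,[0,0,1.5],[0,0,0]],[255,[0,0,2.5],[0,0,0]],[255,[0,0,2.5],[0,0,0]],[255,[-0.5,-1.5,2],[0,0,0]]]'

```text
time: 5.15
ee_pos: [0.5498, 0.091, 0.1092]
orientation: [0.001, 0.061, 0.998, 0.001]
wrist_force: [0.6, -0.7, -0.0]
gripper_width: 0.0631
gripper_force: 33.3
```

Run:
```python
from h import *
s=snap('wrist','w2.png'); snap('scene','s2.png')
st=status.read_state();print(st['ee_pos'],st['gripper_width'],st['gripper_force'],st['wrist_force'],st['joint_pos'])
```

```text
[0.55023255 0.08765901 0.10961368] 0.06315842274350214 33.28329315176234 [ 0.68743373  0.19912626 -1.31601324] [ 0.27947393  0.69087071 -0.78066157  1.85704445  0.63686086  0.85873372
  0.62317769]
```

View pics/w2.png

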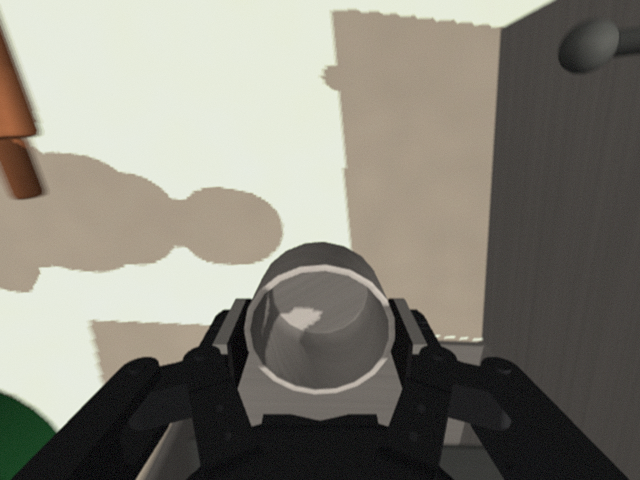

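The wrist view shows the katori held upright between the pads, with its rim centred at about (321,328).

Run:
```python
from h import *
s=load('w2'); print(onz(s,320.5,328,.134), [onz(s,u,330,.134).round(4) for u in(246,395)])
```

```text
[0.54280548 0.09179027 0.134     ] [array([0.54  , 0.0611, 0.134 ]), array([0.5476, 0.1223, 0.134 ])]
```

carry_out --targets '[[255,[-1.4,-4.0,0],[0,0,0]],[255,[-1.4,-4.0,0],[0,0,0]],[255,[-1.4,-4.0,0],[0,0,0]],[255,[-1.4,-4.0,0],[0,0,0]],[255,[-1.4,-4.0,0],[0,0,0]]]'

```text
time: 5.75
ee_pos: [0.4786, -0.1122, 0.1066]
orientation: [0.0, 0.062, 0.998, -0.0]
wrist_force: [1.4, -0.1, -1.1]
gripper_width: 0.0632
gripper_force: 33.3
```

carry_out --targets '[[255,[-1.4,-4.0,0],[0,0,0]],[255,[-1.4,-4.0,0],[0,0,0]],[255,[-1.4,-4.0,0],[0,0,0]],[255,[-1.4,-4.0,0],[0,0,0]],[255,[-1.2,-3.4,0],[0,0,0]]]'

```text
time: 6.25
ee_pos: [0.4103, -0.307, 0.1066]
orientation: [-0.0, 0.063, 0.998, -0.0]
wrist_force: [0.2, 0.1, -1.2]
gripper_width: 0.0633
gripper_force: 33.3
```

carry_out --targets '[[255,[0,0,0],[0,0,0]],[255,[0,0,0],[0,0,0]]]'

```text
time: 6.45
ee_pos: [0.4111, -0.3053, 0.1065]
orientation: [0.0, 0.063, 0.998, 0.0]
wrist_force: [0.5, 0.1, -1.1]
gripper_width: 0.063
gripper_force: 33.4
```

Run:
```python
from h import *
s=snap('wrist','w3.png'); snap('scene','s3.png')
st=status.read_state();print(st['ee_pos'],st['gripper_width'],st['wrist_force'],st['joint_pos']); print(proj(s,[.407,-.311,.018]))
```

```text
[ 0.4118089  -0.30399663  0.10651888] 0.06327401932262974 [ 0.67141356  0.85167248 -1.5299064 ] [ 1.0962339   0.6405844  -0.78994134  1.97215639  0.63670863  0.79437522
  1.38521641]
[311.43695041 244.48935201]
```

View pics/w3.png

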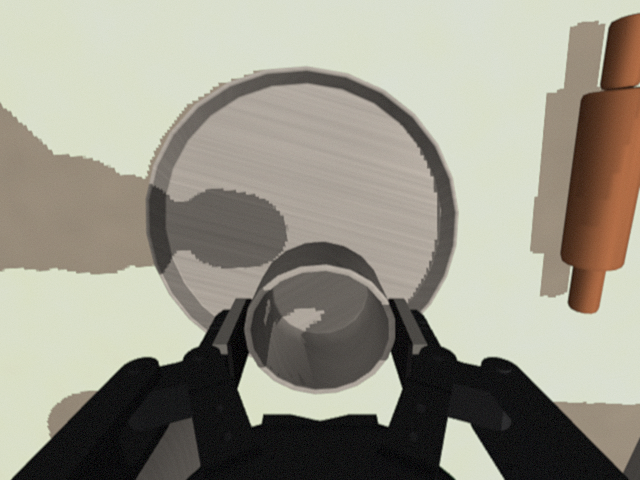

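The wrist view shows the thali's outer rim at (147,208), (457,210) and (305,68), with the katori above it at (320,328). I'll fit a circle to the rim rays.

Run:
```python
from h import *
from scipy.optimize import least_squares
s=load('w3')
P=np.array([onz(s,u,v,.018)[:2] for u,v in[(147,208),(457,210),(305,68),(188,108),(415,108),(442,275),(200,330)]])
r=least_squares(lambda p:np.hypot(*(P-p[:2]).T)-p[2],[.41,-.31,.115]); print(r.x,r.fun.round(4))
print(onz(s,320.5,328,.131))
```

```text
[ 0.40069353 -0.31771167  0.11342472] [-0.0016  0.0003 -0.0016  0.0005  0.0028 -0.0021  0.0017]
[ 0.40437677 -0.30437671  0.131     ]
```

carry_out --targets '[[255,[-0.3,-1.1,-1],[0,0,0]],[255,[0,0,-2.5],[0,0,0]],[255,[0,0,-2.5],[0,0,0]],[255,[0,0,-1.5],[0,0,0]],[255,[0,0,-0.5],[0,0,0]]]'

```text
time: 7.05
ee_pos: [0.4079, -0.3154, 0.0247]
orientation: [-0.001, 0.062, 0.998, 0.001]
wrist_force: [0.4, 0.7, -0.3]
gripper_width: 0.0636
gripper_force: 33.4
```

carry_out --targets '[[255,[0,0,-0.2],[0,0,0]],[255,[0,0,-0.1],[0,0,0]],[255,[0,0,0],[0,0,0]]]'

```text
time: 7.35
ee_pos: [0.4086, -0.3163, 0.0239]
orientation: [0.0, 0.062, 0.998, -0.0]
wrist_force: [-0.3, -0.8, -0.0]
gripper_width: 0.0631
gripper_force: 33.4
```

carry_out --targets '[[255,[0,0,-0.15],[0,0,0]],[255,[0,0,-0.15],[0,0,0]],[255,[0,0,0],[0,0,0]]]'

```text
time: 7.65
ee_pos: [0.4086, -0.3164, 0.0214]
orientation: [0.0, 0.063, 0.998, -0.001]
wrist_force: [-4.9, 2.6, 22.2]
gripper_width: 0.063
gripper_force: 35.3
```

Contact with the thali floor. I'll release slowly, rise, and look.

carry_out --targets '[[255,[0,0,0.15],[0,0,0]],[100,[0,0,0],[0,0,0]],[50,[0,0,0],[0,0,0]],[0,[0,0,0],[0,0,0]],[0,[0,0,0],[0,0,0]]]'

```text
time: 8.15
ee_pos: [0.4083, -0.316, 0.0217]
orientation: [-0.0, 0.062, 0.998, 0.0]
wrist_force: [-0.2, 0.2, -0.6]
gripper_width: 0.0854
gripper_force: 0.0
```

carry_out --targets '[[0,[0,0,0],[0,0,0]],[0,[0,0,1],[0,0,0]],[0,[0,0,2],[0,0,0]],[0,[0,0,4],[0,0,0]],[0,[0,0,4],[0,0,0]]]'

```text
time: 8.65
ee_pos: [0.408, -0.3153, 0.1334]
orientation: [-0.0, 0.062, 0.998, 0.001]
wrist_force: [-0.4, -1.5, -0.2]
gripper_width: 0.0855
gripper_force: 0.0
```

carry_out --targets '[[0,[0,0,4.5],[0,0,0]],[0,[0,0,4.5],[0,0,0]],[0,[0,0,4],[0,0,0]],[0,[0,0,2],[0,0,0]],[0,[0,0,0],[0,0,0]]]'

```text
time: 9.15
ee_pos: [0.4091, -0.3162, 0.285]
orientation: [0.002, 0.062, 0.998, -0.001]
wrist_force: [-0.0, -0.1, 0.4]
gripper_width: 0.0853
gripper_force: 0.0
```

Run:
```python
from h import *
w=snap('wrist','w4.png'); s=snap('scene','s4.png'); b=snap('side','b4.png')
st=status.read_state();print(st['time'],st['ee_pos'],st['gripper_width'],st['wrist_force'],st['joint_pos'])
c=np.hstack([cv2.resize(s['frame'][130:280,240:440],(400,300)),cv2.resize(w['frame'],(400,300))])
d=np.hstack([cv2.resize(s['frame'][220:370,310:510],(400,300)),cv2.resize(b['frame'][200:350,290:490],(400,300))])
cv2.imwrite('pics/c4.png',np.vstack([c,d]))
```

```text
9.3 [ 0.40780928 -0.31579462  0.2813927 ] 0.08544109319088668 [ 0.29330678 -0.73582851  0.03391019] [ 1.25983353  0.42514642 -0.9537792   1.78901382  0.38169051  1.12686916
  1.62580793]
```

View pics/c4.png

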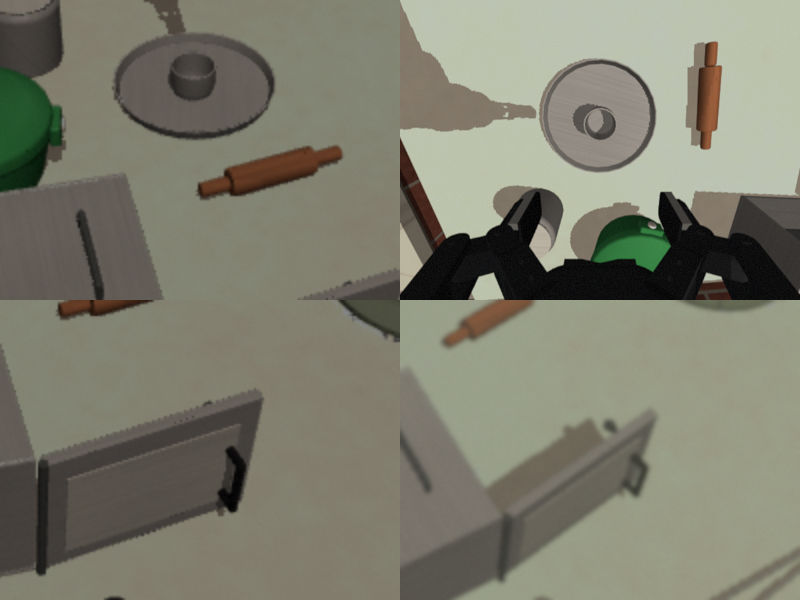

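The katori stands upright near the thali's centre. In the scene view its rim centre is at (336.5,162) and the thali's rim centre at (336.5,173). The door is unchanged, with outer face corners at about (439,270) and (428,325).

Run:
```python
from h import *
a=load('s4');b=load('b4');w=load('w4')
p=lambda n,s,u,v,z:print(n,(u,v),onz(s,u,v,z).round(4))
p('kat',a,336.5,162,.046);p('thali',a,336.5,173,.018)
p('kat w',w,(599-400)*1.6,123*1.6,.046);p('thali w',w,198*1.6,115*1.6,.018)
p('topfree',a,439,270,.176);p('topfree',b,290+(655-400)/2,200+(412-300)/2,.176)
p('botfree',a,428,325,.006);p('tophinge',a,333,301.5,.176);p('bothinge',a,332.5,355,.006)
p('bothinge',b,290+(505-400)/2,200+(577-300)/2,.006);p('tophinge',b,290+(507-400)/2,200+(514-300)/2,.176)
```

```text
kat (336.5, 162) [ 0.4058 -0.3192  0.046 ]
thali (336.5, 173) [ 0.4108 -0.3064  0.018 ]
kat w (318.40000000000003, 196.8) [ 0.4007 -0.3172  0.046 ]
thali w (316.8, 184.0) [ 0.3902 -0.318   0.018 ]
topfree (439, 270) [0.4291 0.238  0.176 ]
topfree (417.5, 256.0) [0.4194 0.2319 0.176 ]
botfree (428, 325) [0.433  0.2448 0.006 ]
tophinge (333, 301.5) [0.6556 0.2308 0.176 ]
bothinge (332.5, 355) [0.6562 0.2357 0.006 ]
bothinge (342.5, 338.5) [0.6528 0.2356 0.006 ]
tophinge (343.5, 307.0) [0.6546 0.2272 0.176 ]
```

The katori is within about 13 mm of centre. Next I'll shut the fingers, move to the outer side of the door and turn the tool to face it.

carry_out --targets '[[255,[0.8,4.0,0],[0,0,-0.145]],[255,[0.8,4.0,0],[0,0,-0.145]],[255,[0.8,4.0,0],[0,0,-0.145]],[255,[0.8,4.0,0],[0,0,-0.145]],[255,[0.8,4.0,0],[0,0,-0.145]]]'

```text
time: 9.8
ee_pos: [0.4473, -0.1171, 0.281]
orientation: [-0.001, 0.41, 0.912, -0.0]
wrist_force: [0.9, -0.7, 0.3]
gripper_width: 0.0123
gripper_force: 0.0
```

carry_out --targets '[[255,[0.8,4.0,0],[0,0,-0.145]],[255,[0.8,4.0,0],[0,0,-0.145]],[255,[0.4,4.0,0],[0,0,-0.145]],[255,[0.2,4.0,0],[0,0,-0.145]],[255,[0,4.0,0],[0,0,-0.145]]]'

```text
time: 10.3
ee_pos: [0.4682, 0.0679, 0.2808]
orientation: [-0.001, 0.688, 0.726, -0.001]
wrist_force: [0.3, 0.1, 0.9]
gripper_width: -0.0001
gripper_force: 0.0
```

carry_out --targets '[[255,[0,4.0,0],[0,0,0]],[255,[0,4.0,0],[0,0,0]],[255,[0,4.0,0],[0,0,0]],[255,[0,4.0,0],[0,0,0]],[255,[0,4.0,0],[0,0,0]]]'

```text
time: 10.8
ee_pos: [0.4681, 0.2678, 0.2807]
orientation: [-0.0, 0.686, 0.728, -0.001]
wrist_force: [1.1, -0.1, 0.9]
gripper_width: -0.0001
gripper_force: 0.0
```

carry_out --targets '[[255,[0,2.0,0],[0,0,0]],[255,[0,0,-4],[0,0,0]],[255,[0,0,-4],[0,0,0]],[255,[0,0,-4],[0,0,0]],[255,[0,0,-2.1],[0,0,0]]]'

```text
time: 11.3
ee_pos: [0.4669, 0.2854, 0.1368]
orientation: [-0.001, 0.685, 0.728, -0.002]
wrist_force: [0.2, -0.6, 0.7]
gripper_width: 0.0
gripper_force: 0.0
```

Run:
```python
from h import *
H=np.array([.655,.225]);yaw=-.2
for q in np.r_[1.41:0.2:-.1,.2,.15,.1,.07,.04,.02,0]:
    R=np.array([[np.cos(yaw),-np.sin(yaw)],[np.sin(yaw),np.cos(yaw)]])
    P=H+R@(.19*np.array([-np.sin(q),-np.cos(q)])+.018*np.array([-np.cos(q),np.sin(q)])); print(round(q,2),P.round(4))
w=snap('wrist','w5.png');s=snap('scene','s5.png');b=snap('side','b5.png')
st=status.read_state();print(st['ee_pos'],st['wrist_force'],st['joint_pos'])
c=np.hstack([cv2.resize(s['frame'][200:350,310:510],(400,300)),cv2.resize(b['frame'][200:350,290:490],(400,300))])
cv2.imwrite('pics/c5.png',c)
```

```text
1.41 [0.4659 0.2504]
1.31 [0.4643 0.2314]
1.21 [0.4646 0.2123]
1.11 [0.4668 0.1934]
1.01 [0.4709 0.1748]
0.91 [0.4768 0.1566]
0.81 [0.4845 0.1392]
0.71 [0.4939 0.1226]
0.61 [0.505 0.107]
0.51 [0.5175 0.0926]
0.41 [0.5314 0.0796]
0.31 [0.5465 0.068 ]
0.21 [0.5628 0.0579]
0.2 [0.5644 0.057 ]
0.15 [0.5729 0.0527]
0.1 [0.5817 0.0488]
0.07 [0.587  0.0467]
0.04 [0.5924 0.0447]
0.02 [0.596  0.0435]
0.0 [0.5996 0.0424]
[0.46769662 0.2862295  0.13950572] [0.0759995  0.96409713 0.09445329] [-0.13899342  0.61550018 -0.72766584  1.85720431  0.52293229  0.87328313
 -1.06343292]
```

View pics/c5.png

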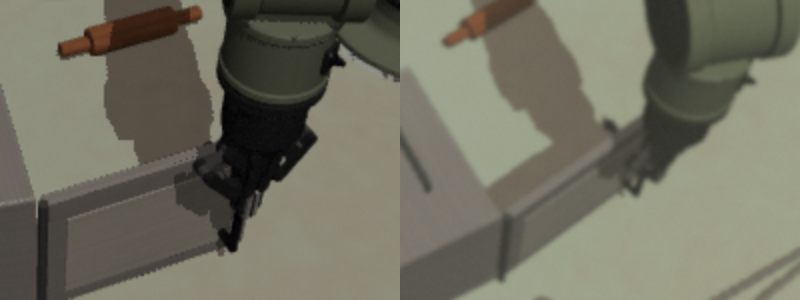

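The fingers are on the door's outer side above the handle, with no contact. I'll start the push gently along the arc.

carry_out --targets '[[255,[0,-1.8,0],[0,0,0]],[255,[-0.1,-1.0,0],[0,0,0]],[255,[-0.1,-1.0,0],[0,0,0]],[255,[-0.1,-1.0,0],[0,0,0]],[255,[0,-1.0,0],[0,0,0.02]]]'

```text
time: 11.95
ee_pos: [0.4658, 0.2279, 0.1413]
orientation: [0.0, 0.678, 0.735, 0.0]
wrist_force: [0.9, 0.8, -0.1]
gripper_width: -0.0003
gripper_force: 0.3
```

carry_out --targets '[[255,[0,-1.6,0],[0,0,0.08]],[255,[0.2,-1.8,0],[0,0,0.1]],[255,[0.4,-1.8,0],[0,0,0.1]],[255,[0.6,-1.8,0],[0,0,0.1]],[255,[0.8,-1.7,0],[0,0,0.1]]]'

```text
time: 12.45
ee_pos: [0.4858, 0.1404, 0.1412]
orientation: [0.0, 0.483, 0.876, 0.0]
wrist_force: [0.7, 1.0, 0.3]
gripper_width: 0.0
gripper_force: 0.4
```

carry_out --targets '[[255,[0.9,-1.7,0],[0,0,0.1]],[255,[1.1,-1.6,0],[0,0,0.1]],[255,[1.2,-1.4,0],[0,0,0.1]],[255,[1.4,-1.3,0],[0,0,0.1]],[255,[1.5,-1.2,0],[0,0,0.1]]]'

```text
time: 12.95
ee_pos: [0.5472, 0.0683, 0.1412]
orientation: [0.0, 0.251, 0.968, -0.0]
wrist_force: [-0.6, 0.8, -0.4]
gripper_width: 0.0002
gripper_force: 0.4
```

carry_out --targets '[[255,[0.8,-0.5,0],[0,0,0.05]],[255,[0.8,-0.5,0],[0,0,0.05]],[255,[0.8,-0.4,0],[0,0,0.05]],[255,[0.4,-0.2,0],[0,0,0.02]],[255,[0,0,0],[0,0,0]]]'

```text
time: 13.45
ee_pos: [0.575, 0.053, 0.1409]
orientation: [0.0, 0.17, 0.985, 0.0]
wrist_force: [0.1, -0.2, -0.5]
gripper_width: 0.0001
gripper_force: 0.0
```

Run:
```python
from h import *
s=snap('scene','s6.png');b=snap('side','b6.png')
st=status.read_state();print(st['ee_pos'],st['wrist_force'],st['joint_pos'])
c=np.hstack([cv2.resize(f['frame'][150:330,x:x+240],(400,300)) for f,x in((s,210),(b,210))])
cv2.imwrite('pics/c6.png',c)
```

```text
[0.57449098 0.053564   0.14091385] [-0.08285722  0.12054096  0.17570344] [ 0.45509809  0.74870597 -0.98340108  1.7765559   0.72455464  1.02513992
  0.4196608 ]
```

View pics/c6.png

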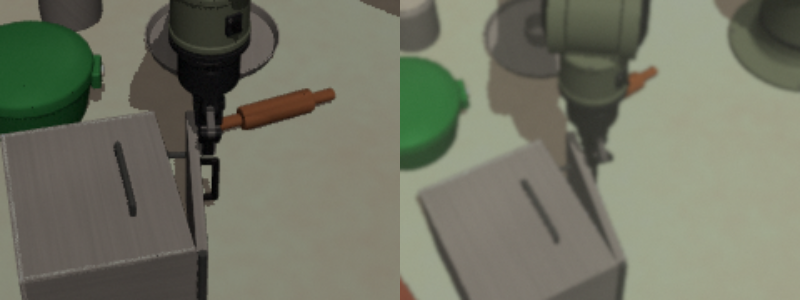

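The door follows and is still ajar by roughly 0.15–0.2 rad. I'll continue slowly through the catch.

carry_out --targets '[[255,[0.4,-0.1,0],[0,0,0.02]],[255,[0.4,-0.1,0],[0,0,0.02]],[255,[0.3,-0.1,0],[0,0,0.02]],[255,[0.3,-0.1,0],[0,0,0.02]],[255,[0,0,0],[0,0,0]]]'

```text
time: 14.05
ee_pos: [0.5891, 0.0493, 0.1407]
orientation: [-0.0, 0.13, 0.992, 0.0]
wrist_force: [-0.5, -0.2, -0.1]
gripper_width: -0.0001
gripper_force: 0.0
```

carry_out --targets '[[255,[0.2,0,0],[0,0,0]],[255,[0.2,-0.1,0],[0,0,0]],[255,[0.2,0,0],[0,0,0]]]'

```text
time: 14.35
ee_pos: [0.5939, 0.0486, 0.1407]
orientation: [-0.001, 0.13, 0.991, -0.0]
wrist_force: [-8.6, -1.7, 6.1]
gripper_width: -0.0003
gripper_force: 4.1
```

Catch resistance is felt (about 9 N). Pushing on in small steps.

carry_out --targets '[[255,[0.2,0,0],[0,0,0]],[255,[0.2,0,0],[0,0,0]],[255,[0.1,0,0],[0,0,0]]]'

```text
time: 14.65
ee_pos: [0.5996, 0.0482, 0.1406]
orientation: [-0.0, 0.13, 0.991, -0.0]
wrist_force: [-2.8, -1.5, -0.2]
gripper_width: -0.0002
gripper_force: 1.1
```

carry_out --targets '[[255,[0.2,0,0],[0,0,0]],[255,[0.1,0,0],[0,0,0]],[255,[0,0,0],[0,0,0]]]'

```text
time: 14.95
ee_pos: [0.6031, 0.0486, 0.1409]
orientation: [0.0, 0.13, 0.991, 0.0]
wrist_force: [0.4, 0.2, 0.4]
gripper_width: -0.0002
gripper_force: 0.0
```

The force dropped to zero, so the door has snapped in. I'll advance a little more to confirm a hard stop.

carry_out --targets '[[255,[0.2,0,0],[0,0,0]],[255,[0.2,0,0],[0,0,0]]]'

```text
time: 15.15
ee_pos: [0.607, 0.0485, 0.1409]
orientation: [0.0, 0.13, 0.991, 0.0]
wrist_force: [-0.2, -0.4, 0.4]
gripper_width: 0.0002
gripper_force: 0.0
```

carry_out --targets '[[255,[0.1,0,0],[0,0,0]],[255,[0.1,0,0],[0,0,0]]]'

```text
time: 15.35
ee_pos: [0.6081, 0.0484, 0.1407]
orientation: [-0.001, 0.13, 0.991, -0.0]
wrist_force: [-11.9, -1.5, 7.2]
gripper_width: -0.0002
gripper_force: 5.7
```

A firm stop at x=0.608, about 17 mm after the catch began, which matches fully home. Backing off and looking.

carry_out --targets '[[255,[-1,0.2,0],[0,0,0]],[255,[-2.5,0.5,0],[0,0,0]],[255,[-3,0.5,2],[0,0,0]],[255,[-3,0.5,4],[0,0,0]],[255,[-1,0,4],[0,0,0]]]'

```text
time: 15.85
ee_pos: [0.5007, 0.0662, 0.2412]
orientation: [-0.001, 0.129, 0.992, -0.001]
wrist_force: [1.1, -0.3, 0.9]
gripper_width: 0.0001
gripper_force: 0.0
```

carry_out --targets '[[255,[0,3,3],[0,0,0]],[255,[0,4,2],[0,0,0]],[255,[0,4,0],[0,0,0]],[255,[0,2,0],[0,0,0]],[255,[0,0,0],[0,0,0]]]'

```text
time: 16.35
ee_pos: [0.5027, 0.1985, 0.2908]
orientation: [0.0, 0.128, 0.992, 0.001]
wrist_force: [0.2, -0.9, 0.3]
gripper_width: -0.0001
gripper_force: 0.0
```

Run:
```python
from h import *
s=snap('scene','s7.png');b=snap('side','b7.png')
st=status.read_state();print(st['time'],st['ee_pos'],st['wrist_force'],st['qvel'].round(3))
c=np.vstack([np.hstack([cv2.resize(f['frame'][y:y+150,x:x+200],(400,300)) for f,x,y in((s,200,210),(b,200,225))]),
 np.hstack([cv2.resize(f['frame'][y:y+150,x:x+200],(400,300)) for f,x,y in((s,240,130),(b,200,130))])])
cv2.imwrite('pics/c7.png',c)
```

```text
16.45 [0.50349052 0.19538129 0.29036105] [0.04940996 0.01923171 0.20507436] [ 0.03   0.     0.006 -0.    -0.     0.003  0.007]
```

View pics/c7.png

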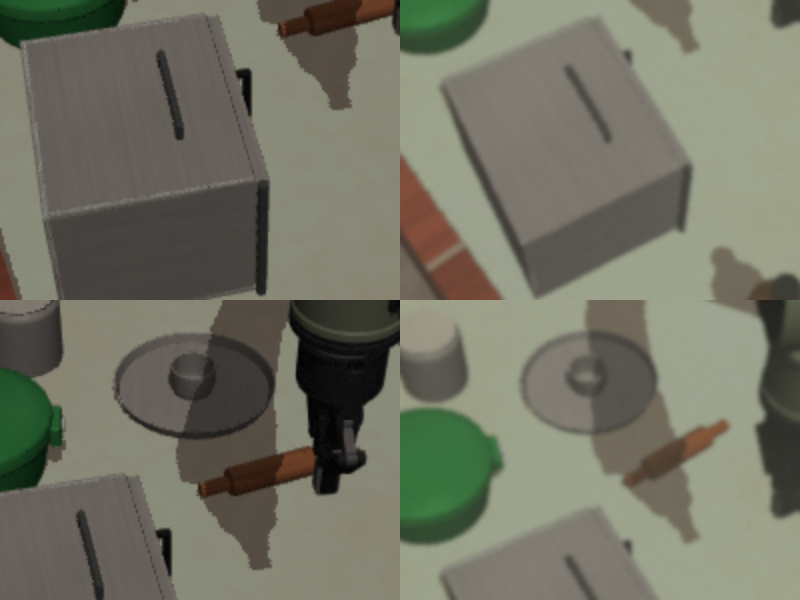

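The door is flush with the case front, the katori stands in the thali at (193,372) in the crop, and the arm is clear of everything. Handing in.

```bash
python3 -c "
from cell import env; print(env.hand_in())"
```

```text
the job is handed in; nothing more can be done
None
```

The katori stands upright and released near the middle of the thali, the door is pushed home on its catch without slamming, nothing else looked moved in the last pictures, and the job is handed in (no verdict came back).

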